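Assemble a small LED emergency light in its housing

TASK

Assemble the emergency light in its grey housing, in this order: the green circuit board lengthwise into the bay at the end with the brass cable gland, then the blue battery pack lengthwise between the ribs of the other bay, then the white LED tray (ridge up) on the bosses over both, and last the opal diffuser on the tray. Seat every part flat and fully home inside the housing, set each one down gently instead of letting it fall, and let go of it. Leave the solder reel and the screw dish where they are.

Things in the scene. Friction and masses are not known exactly. Their poses are not given: they have to be found in the camera images.
- housing: Grey open-topped box, fixed, on a slightly larger black pad. 202 (x) x 102 (y) x 46 mm high, walls 4, floor 5. Origin: centre of its underside; x along its length TOWARDS the brass cable gland (19 mm long, on that end wall), z up. A 4 mm cross wall at x = -5 parts board bay (x -3..97) from battery bay (x -97..-7). Cross wall and four corner bosses (12 x 14) end at z = 36 and carry the tray.
- board: Green board 84 (x) x 54 (y) mm on 5 mm feet, upper face at z = 7; origin: centre of underside of the feet. Grip across y by the yellow transformer in its middle, 30 (x) x 26 (y), top z = 27; beside it (x within 17) nothing over 1 mm tall. 70-120 g. Place: x = 47, y = 0, z = 5 in the housing frame, either way round, between ribs 8 mm high with inner faces at y = +-33.
- battery: Pack of two blue cells with a yellow band, 70 (x, along the cells) x 38 (y) x 19 mm high; origin: centre of its underside. Grip across y, fingertips at least 7 mm above its underside (ribs). 80-130 g. Place: x = -52, y = 0, z = 5 in the housing frame, either way round, between ribs 5 mm high with inner faces at y = +-25.
- tray: White plate 184 (x) x 84 (y) x 3 mm with a raised aluminium ridge in its middle, 120 (x) x 30 (y), top z = 17, with six yellow LEDs. Origin: centre of its underside. Grip the ridge across y. 180 g. Place: x = 0, y = 0, z = 36 in the housing frame, either way round, ridge up; 5 mm play to the walls all round.
- diffuser: Opal translucent cover, hollow, open below: flange 184 (x) x 84 (y) x 4 mm, raised body 160 (x) x 62 (y), top z = 34 (inside 154 x 56 x 31). Origin: centre of its underside. Grip the body across y, fingertips at least 10 mm above the underside (housing rim). 150 g. Place: x = 0, y = 0, z = 39 in the housing frame, either way round, 5 mm play all round.
- reel: Reel of solder wire, red flanges, diameter 54, height 38 mm, standing upright. Origin: centre of its underside. Bystander: leave it alone.
- dish: Small round black dish with brass screws, diameter 66, height 20 mm. Origin: centre of its underside. Bystander: leave it alone.
Mind the look-alikes: they are no part of the job. Several things look just like the tray: the one meant starts farthest to the robot's left. Of the things that look like the board, the smaller one is meant.

How it is judged:
By the outcome, as a careful person would: the job done as asked, in the order asked, and still so for the second after the job is handed in, with the robot touching nothing.
It also fails if it takes over 115 s, if anything falls off the work surface, if the arm or the gripper's body presses on something with over 40 N, if the wrist force passes 120 N, or if a joint passes its speed limit or range.

ROBOT

A 7-joint arm with a two-finger parallel gripper is mounted at the origin on the work surface. World frame = base frame: x ahead of the robot, y to its left, z up, the work surface at z = 0. Lengths are in m, angles in rad, forces in N, time in s.
With the tool pointing down it reaches from about 0.4 to 0.85 m from the base axis. Payload 4.5 kg.
Tool frame: the origin (TCP) lies on the centre line of the jaws, within the pads' length; the fingertips stand 17 mm ahead of it and the grasp point (between the pads) lies 2 mm behind it; z points along the fingers, y is the line along which they close (so a half turn about z gives the same grasp; the last joint's range is limited). The gripper opens to 88 mm and grips with 3 to 60 N. Pads are 18 mm wide; open, the fingers measure 123 mm over their backs; the gripper's body (75 mm by 187 mm) begins 45 mm behind the grasp point.
Start: joints at [1.321, 0.689, -0.195, 1.565, 0.157, 0.902, -0.215], TCP at [0.175, -0.6, 0.256] pointing down, gripper open.
Joint ranges: [-3.01, 3.01], [-0.46, 2.08], [-1.47, 1.51], [0.13, 2.56], [-1, 4.14], [0.04, 2.09], [-2.66, 2.66]. Speed limits (rad/s): [2.57, 2.57, 3.14, 3.14, 3.14, 3.14, 3.14].

INTERFACE

Orientations are given as [roll, pitch, yaw] about the fixed x, y, z axes, in that order (R = Rz(yaw) Ry(pitch) Rx(roll)).
In Python, from station import * gives the robot as it stands.
- The arm moves only by the tool jog_arm, never from a script. Its argument "steps" is a list of rows, each a list of 7 numbers: the turn, a rotation vector about the tool's x, y, z as a fraction of full scale, then the shift along the tool's x, y, z as a fraction of full scale, then the closure, from 0 (fully open) to 1 (shut). A call has 1 to 20 rows; each row shifts and turns the commanded pose from where the row before left it, along the tool's axes as they then stand; what a row does not reach is not made up. Full scale, the value 1, is 0.025 m for a shift and 0.5 rad for a turn. A row lasts 1/10 s, in which the tool goes at most 50 mm and 8.59 degrees, less where a joint would pass 70% of its speed; a pose out of reach is approached as far as the arm can. A call with a number of a shift or a turn outside -1 to 1 is refused whole. A call with a gripper value outside its range is refused whole. The fingers move at their own pace and stop on an object; "force" is the grip in N (left out, the last holds). Time passes only in rows, so rows that do not move let the fingers close. It gives the time, the measured TCP pose, the force, the opening and the grip force at its end, in the units of the state.
- get_obs(): the state, without advancing time (a new reading comes with each control period).
- snapshot(name): name is "scene" or "top" or "wrist"; returns the picture (384x512x3 uint8, red, green, blue); there is no depth.
- camera_info(name): a dict with "camera_matrix" (3x3 intrinsics, pixels), "k1" (the pictures are not rectified: a ray, as slopes to the right and down, at radius r is drawn at 1 + k1 r^2 times it, then the intrinsics apply), "R" (3x3) and "t" (3): a world point X has camera coordinates R X + t; the wrist camera has in their place "T_tool_cam" (4x4, takes a point from camera to tool coordinates, whose origin is the TCP and whose axes are the flange's). Camera axes: x right, y down, z forward; pixel columns grow to the right and rows downward; lengths in m; the calibration is good to about 2 mm. A picture is of the moment at which its call begins: read the wrist's pose just before it. camera_info takes no time and is no camera call.
- sign_off(): hands the job in; it is judged then, once.
The state is a dict: "t": time; "joints": joint angles; "joint_velocities": joint speeds; "tau": joint torques, N m; "tcp_pos": TCP position; "tcp_rot": TCP orientation; "ft_force": force on the tool from outside, world axes, zero at the start; "ft_torque": the same for the moment, N m; "width": finger opening in m; "grasp_force": force on a finger pad.
Only numpy, scipy, OpenCV 4.12 (cv2) and the standard library are available. Lean on these libraries where they do the work, as an engineer would, in place of code of your own. Each camera call takes 0.05 s, during which the arm holds its last target. There are 200 camera calls.

## Working session

There is one attempt and no reset: what is moved stays moved. The work goes in short steps, Python scripts to look and compute and a tool call to move; the robot and the scene stay as the last step left them, time stands still between calls to the robot, and variables do not carry over. Pictures are saved under pics/ and viewed, at most 14 in all, crops included, and the job is handed in when it is done.

Besides the shell and the picture viewer there is one more tool, called by a JSON object that holds its "op" and its "data". jog_arm: Moves the arm, as the interface text tells. Shift numbers are shares of 0.025 m and turn numbers shares of 0.5 rad, none past 1 either way. Its arguments: {"type":"object","properties":{"steps":{"type":"array"},"force":{"type":"number"}},"required":["steps"]}

```bash
mkdir -p pics; ls
python3 - <<'E'
from station import *
import cv2
print(get_obs())
for n in ("scene","top","wrist"):
    print(n,camera_info(n))
for n in ("scene","top"):
    cv2.imwrite(f"pics/{n}0.png",cv2.resize(snapshot(n)[:,:,::-1],(800,600),interpolation=cv2.INTER_CUBIC))
E
```

```text
pics
{'t': 0.0, 'joints': array([ 1.32077381,  0.68995704, -0.19452522,  1.56633624,  0.15732609,
        0.90249028, -0.21509317]), 'joint_velocities': array([ 0.00107958,  0.00052621, -0.00064904,  0.00085964, -0.00053738,
        0.00045689,  0.00012512]), 'tau': array([-4.29411557e-04, -5.27569878e+01, -1.26679882e+00, -1.53431332e+01,
       -5.24892204e-02,  6.53752650e-03,  1.67484968e-04]), 'tcp_pos': array([ 0.17480569, -0.59943885,  0.25492918]), 'tcp_rot': array([-3.13980267e+00,  1.44897650e-04,  2.83937771e-01]), 'ft_force': array([-0.11827435,  0.06360721,  0.47699818]), 'ft_torque': array([ 0.02236314, -0.0070785 ,  0.02507469]), 'grasp_force': 0.0, 'width': 0.08839410504162985}
scene {'camera_matrix': array([[459.69590739,   0.        , 258.86682225],
       [  0.        , 459.69590739, 197.97443096],
       [  0.        ,   0.        ,   1.        ]]), 'k1': 0.0207442894749624, 'R': array([[-0.3852246 ,  0.92258376,  0.02100492],
       [ 0.64391308,  0.28503119, -0.71002336],
       [-0.66104307, -0.25999313, -0.70386478]]), 't': array([ 0.24364923, -0.33071554,  1.
[... 318 characters left out ...]
-02, -1.71172606e-01],
       [ 1.71184661e-01, -1.65628206e-04, -9.85238948e-01]]), 't': array([-0.06941778,  0.54711625,  1.39199147])}
wrist {'camera_matrix': array([[300.72262531,   0.        , 256.47520336],
       [  0.        , 300.72262531, 195.27873606],
       [  0.        ,   0.        ,   1.        ]]), 'k1': -0.06305037008490973, 'T_tool_cam': array([[ 1.39413440e-03, -9.55183578e-01, -2.96010792e-01,
         7.61978966e-02],
       [ 9.99998943e-01,  1.45402579e-03,  1.78080246e-05,
         7.10017848e-04],
       [ 4.13397394e-04, -2.96010504e-01,  9.55184595e-01,
        -1.29229939e-01],
       [ 0.00000000e+00,  0.00000000e+00,  0.00000000e+00,
         1.00000000e+00]])}
```

View pics/top0.png

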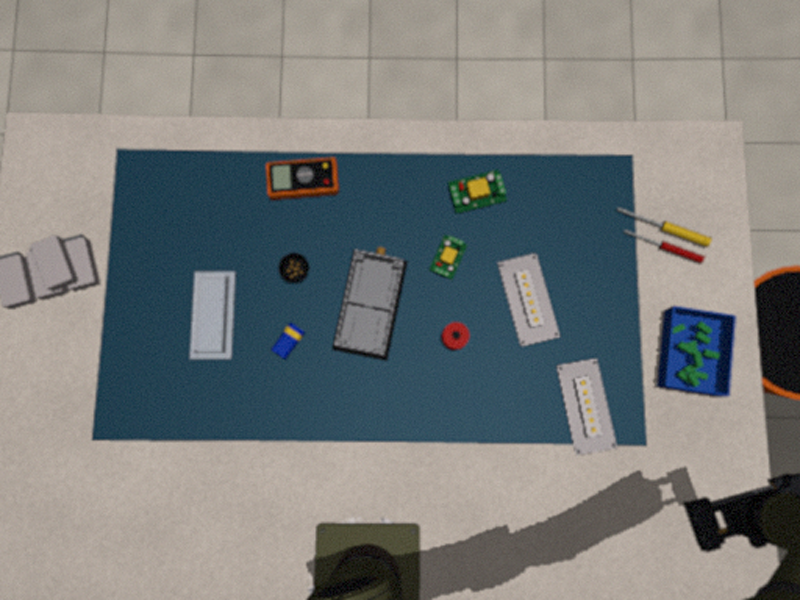

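View pics/scene0.png

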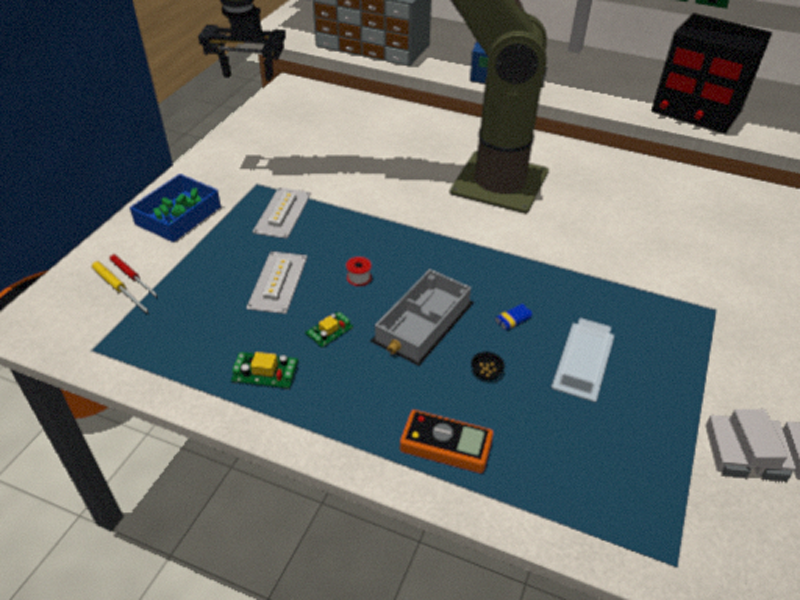

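The top view shows these parts, in 800x600 pixels:
- Housing near (370,303), with the gland at (381,252).
- Small board at (449,256) and battery at (288,340).
- Diffuser at (212,315).
- The left-most tray at (528,300). The other tray, at (587,405), is a decoy, and so is the large board at (478,190).

```bash
cat > h.py <<'E'
import numpy as np, cv2, json
from scipy.optimize import least_squares
from scipy.spatial.transform import Rotation as Ro
from station import *
def cam(name, obs=None):
    c=camera_info(name); K=np.array(c["camera_matrix"])
    if name=="wrist":
        T=np.eye(4); T[:3,:3]=Ro.from_euler("xyz",obs["tcp_rot"]).as_matrix(); T[:3,3]=obs["tcp_pos"]
        M=np.linalg.inv(T@np.array(c["T_tool_cam"])); return K,c["k1"],M[:3,:3],M[:3,3]
    return K,c["k1"],np.array(c["R"]),np.array(c["t"])
def proj(C,X):
    K,k,R,t=C; p=np.atleast_2d(X)@R.T+t; s=p[:,:2]/p[:,2:]
    s=s*(1+k*(s**2).sum(1,keepdims=True)); return s@K[:2,:2].T+K[:2,2]
def unproj(C,uv,z):
    K,k,R,t=C; d=(np.atleast_2d(uv)-K[:2,2])/K[0,0]; s=d.copy()
    for _ in range(20): s=d/(1+k*(s**2).sum(1,keepdims=True))
    r=np.c_[s,np.ones(len(s))]@R; o=-R.T@t
    return o+r*((z-o[2])/r[:,2])[:,None]
def place(q,P):
    c,s=np.cos(q[2]),np.sin(q[2]); P=np.asarray(P,float)
    return np.c_[q[0]+c*P[:,0]-s*P[:,1],q[1]+s*P[:,0]+c*P[:,1],P[:,2]]
def fit(C,P,uv,q0):
    """pose x,y,yaw of model points P (world z given) seen at uv"""
    r=least_squares(lambda q:(proj(C,place(q,P))-uv).ravel(),q0,x_scale=[.01,.01,.1],loss="soft_l1")
    return r.x, np.sqrt((r.fun**2).mean()) if 0 else np.abs(proj(C,place(r.x,P))-uv).max()
def rect(lx,ly,z,cx=0): return [[cx+a*lx/2,b*ly/2,z] for a,b in((1,1),(1,-1),(-1,-1),(-1,1))]
def snap(name,fn,box=None,size=(800,600)):
    o=get_obs(); im=snapshot(name); np.savez(f"pics/{fn}.npz",im=im,p=o["tcp_pos"],r=o["tcp_rot"])
    cv2.imwrite(f"pics/{fn}.png",cv2.resize(im[:,:,::-1],size,interpolation=cv2.INTER_CUBIC)); return o,im
def load(fn):
    d=np.load(f"pics/{fn}.npz"); return dict(tcp_pos=d["p"],tcp_rot=d["r"]),d["im"]
def goto(pos,yaw,p0=None,r0=None):
    """tool-axis shift in full-scale units and turn about tool z needed, tool down"""
    o=get_obs(); p=np.array(o["tcp_pos"]); R=Ro.from_euler("xyz",o["tcp_rot"])
    T=Ro.from_euler("xyz",[np.pi,0,yaw]); 
    d=R.inv().apply(np.array(pos)-p)/.025; rv=(R.inv()*T).as_rotvec()/.5
    print("pos",p.round(4),"rot",o["tcp_rot"].round(4)," turn",rv.round(3)," shift",d.round(2),"(pre-turn axes); post-turn axes", T.inv().apply(np.array(pos)-p).__truediv__(.025).round(2))
E
python3 - <<'E'
from h import *
C=cam("top"); s=1.5625
for n,uv,z in [("hous",(370,303),.046),("board",(449,256),.02),("batt",(288,340),.02),("diff",(212,315),.03),("tray",(528,300),.01),("gland",(381,252),.03),("reel",(455,336),.038),("dish",(293,268),.02),("tray ends",(517,256),.003),("tray e2",(540,345),.003),("board e",(457,238),.01),("board e2",(440,275),.01),("ba",(298,326),.02),("bb",(280,355),.02),("d1",(213,271),.01),("d2",(212,359),.01)]:
    print(n,unproj(C,np.array(uv)/s,z)[0].round(3))
E
```

```text
hous [0.536 0.001 0.046]
board [ 0.642 -0.162  0.02 ]
batt [0.461 0.17  0.02 ]
diff [0.51  0.325 0.03 ]
tray [ 0.552 -0.328  0.01 ]
gland [ 0.647 -0.019  0.03 ]
reel [ 0.471 -0.173  0.038]
dish [0.613 0.165 0.02 ]
tray ends [ 0.648 -0.308  0.003]
tray e2 [ 0.458 -0.353  0.003]
board e [ 0.684 -0.18   0.01 ]
board e2 [ 0.603 -0.144  0.01 ]
ba [0.49 0.15 0.02]
bb [0.43  0.185 0.02 ]
d1 [0.606 0.334 0.01 ]
d2 [0.421 0.325 0.01 ]
```

```bash
python3 -c "
from h import *
goto([.60,-.12,.33],-.2)"
```

```text
pos [ 0.1748 -0.5995  0.255 ] rot [-3.140e+00  2.000e-04  2.838e-01]  turn [-0.003  0.001  0.968]  shift [ 21.7  -13.65  -2.98] (pre-turn axes); post-turn axes [ 12.86 -22.18  -3.  ]
```

{"op": "jog_arm", "data": {"steps": [[0,0,0,0.5,-0.31,-0.15,0],[0,0,0,0.95,-0.6,-0.15,0],[0,0,0,0.95,-0.6,-0.15,0],[0,0,0,0.95,-0.6,-0.15,0],[0,0,0,0.95,-0.6,-0.15,0],[0,0,0,0.95,-0.6,-0.15,0],[0,0,0,0.95,-0.6,-0.15,0],[0,0,0,0.95,-0.6,-0.15,0],[0,0,0,0.95,-0.6,-0.15,0],[0,0,0,0.95,-0.6,-0.15,0],[0,0,0,0.95,-0.6,-0.15,0],[0,0,0,0.95,-0.6,-0.15,0],[0,0,0,0.95,-0.6,-0.15,0],[0,0,0,0.95,-0.6,-0.15,0],[0,0,0,0.95,-0.6,-0.15,0],[0,0,0,0.95,-0.6,-0.15,0],[0,0,0,0.95,-0.6,-0.15,0],[0,0,0,0.95,-0.6,-0.15,0],[0,0,0,0.95,-0.6,-0.15,0],[0,0,0,0.95,-0.6,-0.15,0]]}}

```text
t: 2.1
tcp_pos: [0.5386, -0.1867, 0.331]
tcp_rot: [-3.141, 0.0, 0.285]
ft_force: [-0.3, -0.7, -0.4]
width: 0.0879
grasp_force: 0.0
```

{"op": "jog_arm", "data": {"steps": [[0,0,0.2,0.95,-0.6,0,0],[0,0,0.25,0.95,-0.6,0,0],[0,0,0.25,0.95,-0.6,0,0],[0,0,0.25,0,0,0,0],[0,0,0,0,0,0,0],[0,0,0,0,0,0,0]]}}

```text
t: 2.7
tcp_pos: [0.5997, -0.1322, 0.3307]
tcp_rot: [3.141, 0.001, -0.188]
ft_force: [0.6, 0.1, -0.6]
width: 0.0881
grasp_force: 0.0
```

```bash
python3 -c "
from h import *
goto([.60,-.12,.33],-.2)
snap('wrist','w1')"
```

```text
pos [ 0.5997 -0.1322  0.3307] rot [ 3.1412e+00  8.0000e-04 -1.8810e-01]  turn [0.001 0.002 0.024]  shift [-0.08 -0.48  0.03] (pre-turn axes); post-turn axes [-0.08 -0.48  0.03]
```

View pics/w1.png

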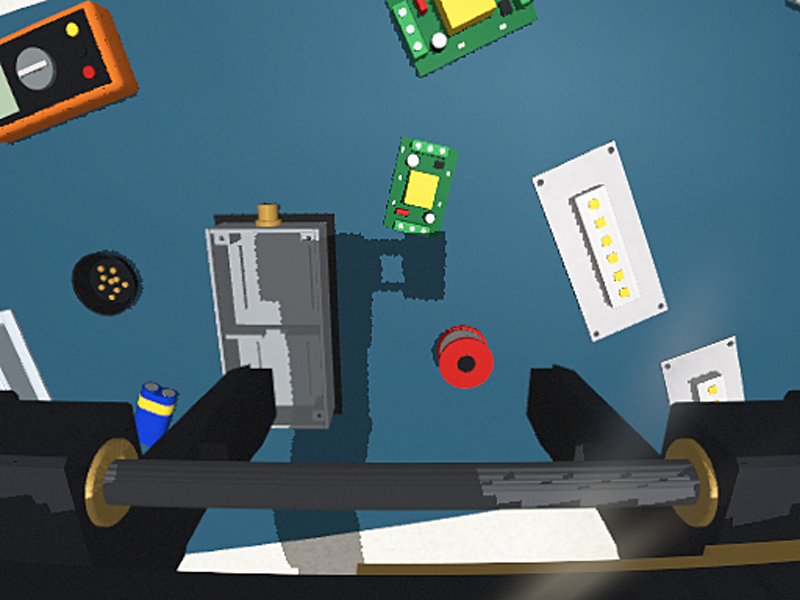

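The view shows the small board at about (421,186), the tray at (600,240) and the reel at (465,360). The housing rim spans roughly (206,230) to (333,428). I'll enlarge the housing and board to read corners.

```bash
python3 -c "
from h import *
o,im=load('w1')
f=lambda c:cv2.resize(c[:,:,::-1],(400,600),interpolation=cv2.INTER_CUBIC)
im=np.clip(im.astype(float)*1.4,0,255).astype('uint8')
cv2.imwrite('pics/c1.png',np.hstack([f(im[127:277,125:225]),f(im[80:155,240:290])]))"
```

```text
(no output)
```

View pics/c1.png

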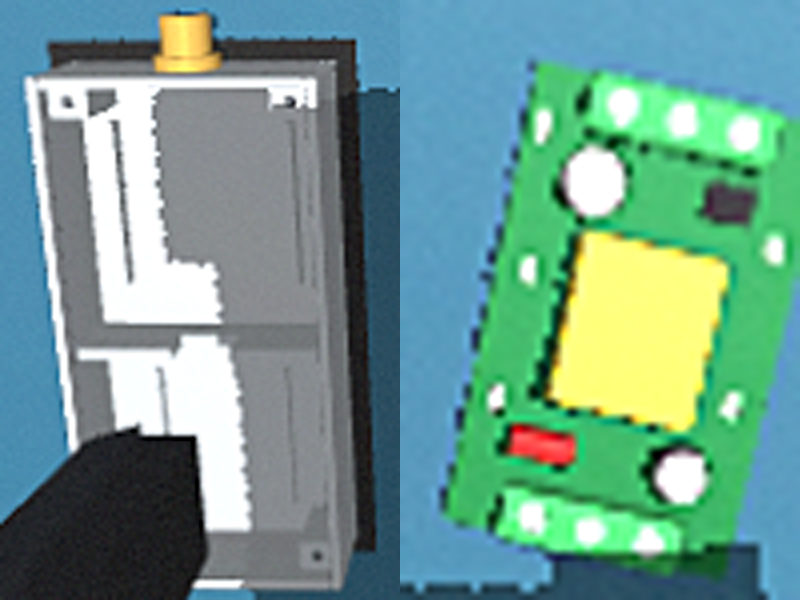

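Crop readings:
- **Housing rim corners (4x crop):** far-left (25,78), far-right (316,79), near-right (335,588).
- **Board corners (8x crop):** (130,60), (42,515), (322,578).
- **Transformer top (8x crop):** (183,235), (330,262), (293,432), (148,403).

```bash
python3 -c "
from h import *
o,im=load('w1'); C=cam('wrist',o)
r4=lambda a,off,k:(np.array(a,float)+.5)/k-.5+np.array(off)
H=np.array(rect(.202,.102,.046))[[0,1,2]]
q,e=fit(C,H,r4([(25,78),(316,79),(335,588)],(125,127),4),[.536,0,-.18]);print('housing',q.round(4),e.round(2))
print(proj(C,place(q,np.array(rect(.202,.102,.046)))).round(1))
B=np.vstack([np.array(rect(.084,.054,.007))[[0,3,2]],np.array(rect(.03,.026,.027))])
q,e=fit(C,B,r4([(130,60),(42,515),(322,578),(183,235),(330,262),(293,432),(148,403)],(240,80),8),[.642,-.162,-.4])
uv=r4([(130,60),(42,515),(322,578),(183,235),(330,262),(293,432),(148,403)],(240,80),8)
# order: FL=(+,+), FR=(+,-), NR, NL
B=np.vstack([np.array(rect(.084,.054,.007))[[0,3,2]],np.array(rect(.03,.026,.027))])
print('board',q.round(4),e.round(2)); print((proj(C,place(q,B))-uv).round(2))
T=np.array(rect(.184,.084,.003)); uv=r4([(533,180),(614,140),(667,310),(594,341)],(0,0),1.5625)
q,e=fit(C,T,uv,[.552,-.328,-.2]);print('tray',q.round(4),e.round(2))
# full-scene check, top camera housing
"
```

```text
housing [ 0.5425  0.0051 -0.2011] 1.0
[[130.6 145.7]
 [203.6 146.3]
 [208.6 274.6]
 [144.8 273.2]]
board [ 0.6465 -0.16   -0.3917] 0.63
[[ 0.59 -0.01]
 [ 0.2   0.63]
 [ 0.26  0.06]
 [-0.13 -0.53]
 [-0.28  0.04]
 [-0.39  0.03]
 [-0.17 -0.14]]
tray [ 0.5573 -0.3301  0.2575] 0.9
```

```bash
python3 -c "
from h import *
goto([.6465,-.16,.10],-.392)"
```

```text
pos [ 0.5996 -0.1327  0.3308] rot [ 3.1413e+00  6.0000e-04 -1.8910e-01]  turn [0.001 0.001 0.406]  shift [2.05 0.72 9.23] (pre-turn axes); post-turn axes [2.15 0.29 9.23]
```

{"op": "jog_arm", "data": {"steps": [[0,0,0.2,0,0,0.5,0.4],[0,0,0.206,0,0,0.75,0.4],[0,0,0,0.4,0.05,0.8,0.4],[0,0,0,0.4,0.05,0.8,0.4],[0,0,0,0.4,0.05,0.8,0.4],[0,0,0,0.4,0.05,0.8,0.4],[0,0,0,0.4,0.05,0.8,0.4],[0,0,0,0.15,0.04,0.8,0.4],[0,0,0,0,0,0.8,0.4],[0,0,0,0,0,0.8,0.4],[0,0,0,0,0,0.8,0.4],[0,0,0,0,0,0.6,0.4],[0,0,0,0,0,0,0.4],[0,0,0,0,0,0,0.4]]}}

```text
t: 4.15
tcp_pos: [0.6472, -0.1603, 0.1049]
tcp_rot: [-3.141, -0.0, -0.394]
ft_force: [0.6, 0.1, 0.7]
width: 0.053
grasp_force: 0.0
```

```bash
python3 -c "
from h import *
goto([.6465,-.16,.028],-.392)
snap('wrist','w2')"
```

```text
pos [ 0.6472 -0.1603  0.1049] rot [-3.1415e+00 -4.0000e-04 -3.9410e-01]  turn [-0.    -0.001 -0.004]  shift [-0.03  0.    3.08] (pre-turn axes); post-turn axes [-0.03  0.    3.08]
```

View pics/w2.png

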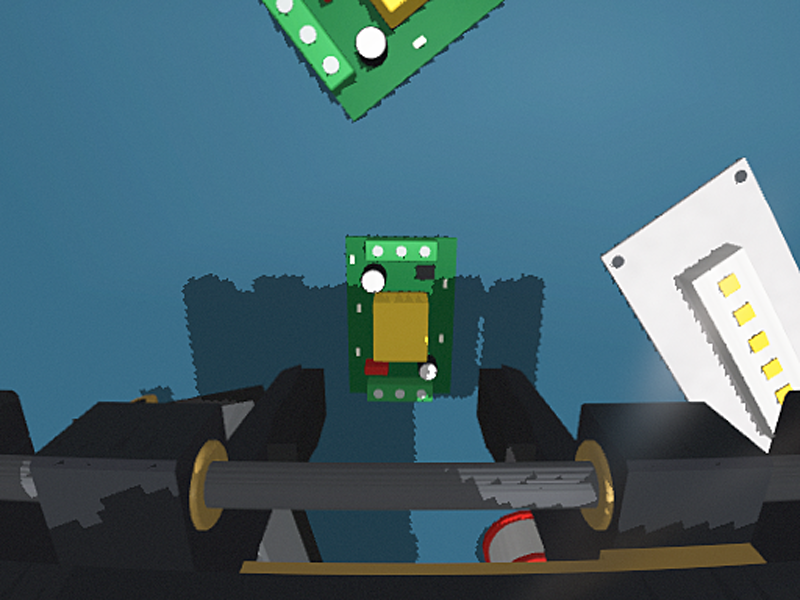

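The board is centred between the fingers: board column about 400, finger mid about 401. I'll descend and grip.

{"op": "jog_arm", "data": {"steps": [[0,0,0,0,0,0.6,0.4],[0,0,0,0,0,0.8,0.4],[0,0,0,0,0,0.8,0.4],[0,0,0,0,0,0.5,0.4],[0,0,0,0,0,0.38,0.4],[0,0,0,0,0,0,0.4],[0,0,0,0,0,0,1],[0,0,0,0,0,0,1],[0,0,0,0,0,0,1],[0,0,0,0,0,0,1],[0,0,0,0,0,0,1],[0,0,0,0,0,0,1]], "force": 20}}

```text
t: 5.4
tcp_pos: [0.6476, -0.16, 0.0282]
tcp_rot: [-3.141, -0.001, -0.394]
ft_force: [-0.3, 0.8, 4.2]
width: 0.0258
grasp_force: 20.0
```

```bash
python3 -c "
from h import *
q=[.5425,.0051,-.2011]
print(place(q,[[.047,0,0]]))
goto(np.r_[place(q,[[.047,0,0]])[0,:2],.15],q[2])"
```

```text
[[ 0.58855283 -0.00428812  0.        ]]
pos [ 0.6476 -0.16    0.0282] rot [-3.1414e+00 -1.2000e-03 -3.9420e-01]  turn [-0.    -0.002 -0.386]  shift [-4.57 -4.85 -4.88] (pre-turn axes); post-turn axes [-3.56 -5.63 -4.87]
```

{"op": "jog_arm", "data": {"steps": [[0,0,0,0,0,-0.3,1],[0,0,0,0,0,-0.6,1],[0,0,0,0,0,-0.8,1],[0,0,0,0,0,-0.8,1],[0,0,0,0,0,-0.8,1],[0,0,-0.19,0,0,-0.8,1],[0,0,-0.196,0,0,-0.8,1],[0,0,0,-0.3,-0.5,-0.8,1],[0,0,0,-0.5,-0.8,-0.8,1],[0,0,0,-0.5,-0.8,-0.4,1],[0,0,0,-0.5,-0.8,0,1],[0,0,0,-0.5,-0.8,0,1],[0,0,0,-0.5,-0.8,0,1],[0,0,0,-0.5,-0.7,0,1],[0,0,0,-0.26,-0.43,0,1],[0,0,0,0,0,0,1],[0,0,0,0,0,0,1]]}}

```text
t: 7.1
tcp_pos: [0.5885, -0.0053, 0.2004]
tcp_rot: [3.141, -0.001, -0.202]
ft_force: [1.1, -0.5, -0.8]
width: 0.0258
grasp_force: 20.0
```

```bash
python3 -c "
from h import *
q=[.5425,.0051,-.2011]
goto(np.r_[place(q,[[.047,0,0]])[0,:2],.15],q[2])
o,im=snap('wrist','w3')
print(proj(cam('wrist',o),place(q,rect(.202,.102,.046))).round(1)*1.5625)"
```

```text
pos [ 0.5885 -0.0053  0.2004] rot [ 3.1407e+00 -1.2000e-03 -2.0180e-01]  turn [ 0.002 -0.002 -0.001]  shift [-0.01 -0.04  2.02] (pre-turn axes); post-turn axes [-0.01 -0.04  2.02]
[[311.71875 200.46875]
 [483.4375  200.625  ]
 [468.125   485.46875]
 [327.65625 485.46875]]
```

View pics/w3.png

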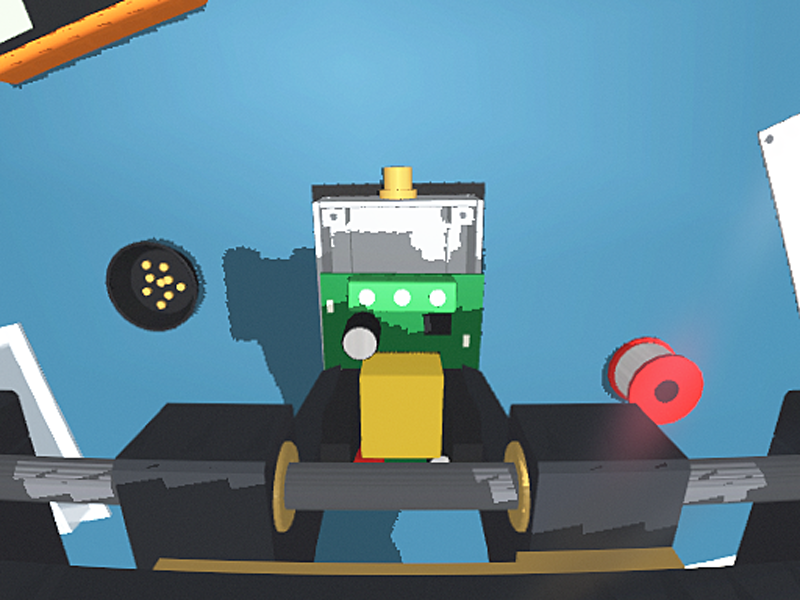

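The rim corners appear at (315,201) and (483,200). The prediction was (312,200) and (483,200), so the housing pose is good to about 1 mm. I'll lower the board.

{"op": "jog_arm", "data": {"steps": [[0,0,0,0,0,0.4,1],[0,0,0,0,0,0.7,1],[0,0,0,0,0,0.8,1],[0,0,0,0,0,0.8,1],[0,0,0,0,0,0.8,1],[0,0,0,0,0,0.7,1],[0,0,0,0,0,0.6,1],[0,0,0,0,0,0.5,1],[0,0,0,0,0,0.5,1],[0,0,0,0,0,0.4,1],[0,0,0,0,0,0.2,1],[0,0,0,0,0,0.1,1],[0,0,0,0,0,0.06,1],[0,0,0,0,0,0,1],[0,0,0,0,0,0,1]]}}

```text
t: 8.65
tcp_pos: [0.5884, -0.0042, 0.0364]
tcp_rot: [-3.141, -0.001, -0.201]
ft_force: [-1.0, 0.4, -0.5]
width: 0.0258
grasp_force: 20.0
```

{"op": "jog_arm", "data": {"steps": [[0,0,0,0,0,0.06,1],[0,0,0,0,0,0.03,1],[0,0,0,0,0,0.03,1],[0,0,0,0,0,0,1],[0,0,0,0,0,0,1]]}}

```text
t: 9.15
tcp_pos: [0.5881, -0.0043, 0.0332]
tcp_rot: [3.142, -0.0, -0.201]
ft_force: [-1.2, -0.3, 2.3]
width: 0.0259
grasp_force: 20.0
```

{"op": "jog_arm", "data": {"steps": [[0,0,0,0,0,0.03,1],[0,0,0,0,0,0,1],[0,0,0,0,0,0,1]]}}

```text
t: 9.45
tcp_pos: [0.5881, -0.0043, 0.0331]
tcp_rot: [3.142, -0.0, -0.201]
ft_force: [-2.5, -0.5, 8.9]
width: 0.0261
grasp_force: 20.0
```

{"op": "jog_arm", "data": {"steps": [[0,0,0,0,0,-0.02,0.55],[0,0,0,0,0,0,0.55],[0,0,0,0,0,0,0.55],[0,0,0,0,0,0,0.55],[0,0,0,0,0,-0.3,0.55],[0,0,0,0,0,-0.6,0.55],[0,0,0,0,0,-0.8,0.55],[0,0,0,0,0,-0.8,0.55],[0,0,0,0,0,-0.8,0.55],[0,0,0,0,0,-0.8,0.4],[0,0,0,0,0,-0.8,0.4],[0,0,0,0,0,-0.8,0.4],[0,0,0,0,0,-0.6,0.4],[0,0,0,0,0,-0.3,0.4]]}}

```text
t: 10.85
tcp_pos: [0.5888, -0.0043, 0.2004]
tcp_rot: [-3.141, -0.004, -0.201]
ft_force: [0.6, 0.4, -0.2]
width: 0.0531
grasp_force: 0.0
```

```bash
python3 -c "
from h import *
goto([.48,.13,.24],-.55)"
```

```text
pos [ 0.5888 -0.0043  0.2004] rot [-3.1408 -0.0035 -0.2013]  turn [-0.003 -0.007  0.697]  shift [-5.33 -4.39 -1.6 ] (pre-turn axes); post-turn axes [-6.52 -2.3  -1.58]
```

{"op": "jog_arm", "data": {"steps": [[0,0,0.2,-0.4,-0.3,0,0.2],[0,0,0.25,-0.6,-0.6,0,0.2],[0,0,0.24,-0.7,-0.6,0,0.2],[0,0,0,-0.8,-0.55,0,0.2],[0,0,0,-0.8,-0.55,0,0.2],[0,0,0,-0.8,-0.55,0,0.2],[0,0,0,-0.8,-0.5,0,0.2],[0,0,0,-0.8,-0.4,0,0.2],[0,0,0,-0.8,-0.2,0,0.2],[0,0,0,-0.8,0,0,0.2],[0,0,0,-0.4,0,0,0.2],[0,0,0,0,0,0,0.2],[0,0,0,0,0,0,0.2]]}}

```text
t: 12.15
tcp_pos: [0.4684, 0.1809, 0.198]
tcp_rot: [-3.141, -0.001, -0.547]
ft_force: [1.2, 0.1, 0.7]
width: 0.0706
grasp_force: 0.0
```

```bash
python3 -c "
from h import *
goto([.461,.17,.1],-.53)
o,im=snap('wrist','w4')"
```

```text
pos [0.4684 0.1809 0.198 ] rot [-3.1412e+00 -1.1000e-03 -5.4690e-01]  turn [-0.001 -0.002 -0.034]  shift [-0.03  0.53  3.92] (pre-turn axes); post-turn axes [-0.04  0.53  3.92]
```

View pics/w4.png

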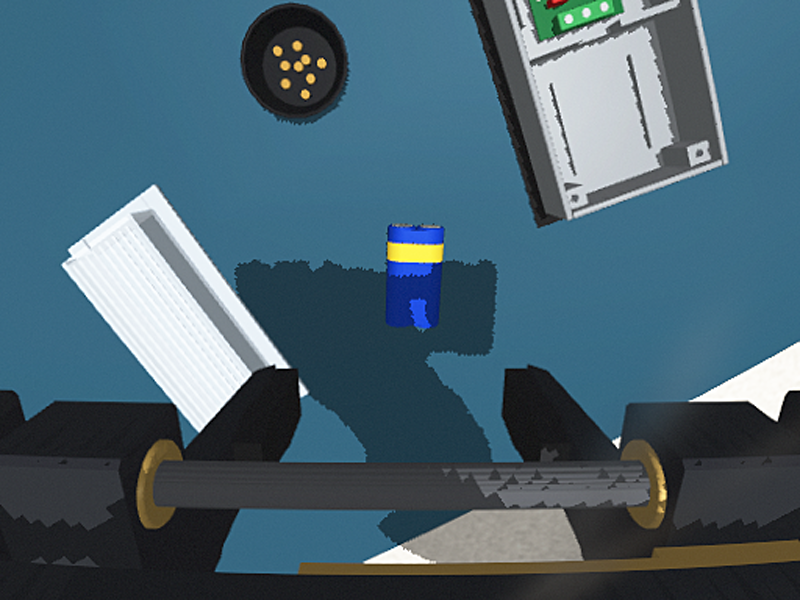

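The battery spans columns 388–444 and rows 225–327, almost parallel to the tool axis. The board sits inside its bay, and the diffuser's corner is at about (157,187).

```bash
python3 -c "
from h import *
o,im=load('w4'); C=cam('wrist',o)
k=lambda a:(np.array(a,float)+.5)/1.5625-.5
q,e=fit(C,rect(.07,.038,.0095),k([(388,227),(444,227),(439.5,326),(386,327)]),[.461,.17,-.53]);print('batt',q.round(4),e.round(2))
h=[.5425,.0051,-.2011]
print(proj(C,place(h,rect(.202,.102,.046))).round(1)*1.5625)
m=(im[:,:,2].astype(int)-im[:,:,0]>60)&(im[:,:,1]<90); m[:130]=0;m[:,:230]=0;m[:,300:]=0;m[230:]=0
ys,xs=np.nonzero(m);print(xs.min()*1.5625,xs.max()*1.5625,ys.min()*1.5625,ys.max()*1.5625)
goto(np.r_[q[:2],.05],q[2])"
```

```text
batt [ 0.4619  0.1731 -0.5639] 1.25
[[ 457.65625 -149.84375]
 [ 644.0625  -210.     ]
 [ 725.625    165.625  ]
 [ 562.96875  221.5625 ]]
385.9375 443.75 223.4375 326.5625
pos [0.4687 0.1806 0.1979] rot [-3.1412e+00 -1.3000e-03 -5.4760e-01]  turn [-0.001 -0.003  0.033]  shift [-0.09  0.4   5.92] (pre-turn axes); post-turn axes [-0.07  0.4   5.92]
```

{"op": "jog_arm", "data": {"steps": [[0,0,0.033,-0.08,0.2,0.4,0.2],[0,0,0,0,0.2,0.7,0.2],[0,0,0,0,0,0.8,0.3],[0,0,0,0,0,0.8,0.3],[0,0,0,0,0,0.8,0.3],[0,0,0,0,0,0.8,0.3],[0,0,0,0,0,0.7,0.3],[0,0,0,0,0,0.6,0.3],[0,0,0,0,0,0.5,0.3],[0,0,0,0,0,0.3,0.3],[0,0,0,0,0,0.2,0.3],[0,0,0,0,0,0.05,0.3],[0,0,0,0,0,0,0.3],[0,0,0,0,0,0,0.3]]}}

```text
t: 13.6
tcp_pos: [0.461, 0.1741, 0.0319]
tcp_rot: [-3.141, -0.001, -0.563]
ft_force: [-0.3, -1.0, 1.3]
width: 0.0617
grasp_force: 0.0
```

```bash
python3 -c "
from h import *
goto(np.r_[.4619,.1731,.0248],-.564)"
```

```text
pos [0.461  0.1741 0.0319] rot [-3.141e+00 -6.000e-04 -5.626e-01]  turn [-0.001 -0.001  0.003]  shift [0.05 0.01 0.28] (pre-turn axes); post-turn axes [0.05 0.01 0.28]
```

{"op": "jog_arm", "data": {"steps": [[0,0,0,0.05,0,0.15,0.3],[0,0,0,0,0,0.13,0.3],[0,0,0,0,0,0,0.3],[0,0,0,0,0,0,1],[0,0,0,0,0,0,1],[0,0,0,0,0,0,1],[0,0,0,0,0,0,1],[0,0,0,0,0,0,1],[0,0,0,0,0,0,1]], "force": 20}}

```text
t: 14.5
tcp_pos: [0.4619, 0.1734, 0.0245]
tcp_rot: [-3.141, -0.0, -0.563]
ft_force: [0.2, -0.3, 0.4]
width: 0.038
grasp_force: 20.0
```

```bash
python3 -c "
from h import *
q=[.5425,.0051,-.2011]
goto(np.r_[place(q,[[-.052,0,0]])[0,:2],.17],q[2])"
```

```text
pos [0.4619 0.1734 0.0245] rot [-3.1413e+00 -2.0000e-04 -5.6260e-01]  turn [-0.    -0.    -0.723]  shift [ 4.37  4.71 -5.82] (pre-turn axes); post-turn axes [ 2.43  5.95 -5.82]
```

Gripped at 38 mm. I'll lift, turn and go above the battery bay.

{"op": "jog_arm", "data": {"steps": [[0,0,0,0,0,-0.3,1],[0,0,0,0,0,-0.6,1],[0,0,0,0,0,-0.8,1],[0,0,0,0,0,-0.8,1],[0,0,0,0,0,-0.8,1],[0,0,-0.2,0,0,-0.8,1],[0,0,-0.26,0,0,-0.8,1],[0,0,-0.26,0,0,-0.6,1],[0,0,0,0.2,0.5,-0.3,1],[0,0,0,0.35,0.8,0,1],[0,0,0,0.35,0.8,0,1],[0,0,0,0.35,0.8,0,1],[0,0,0,0.35,0.8,0,1],[0,0,0,0.35,0.8,0,1],[0,0,0,0.3,0.8,0,1],[0,0,0,0.15,0.5,0,1],[0,0,0,0.03,0.15,0,1],[0,0,0,0,0,0,1],[0,0,0,0,0,0,1]]}}

```text
t: 16.4
tcp_pos: [0.4911, 0.0164, 0.1694]
tcp_rot: [-3.141, 0.0, -0.202]
ft_force: [-0.6, -0.5, -0.8]
width: 0.0379
grasp_force: 20.0
```

```bash
python3 -c "
from h import *
q=[.5425,.0051,-.2011]
goto(np.r_[place(q,[[-.052,0,0]])[0,:2],.17],q[2])
o,im=snap('wrist','w5')
print(proj(cam('wrist',o),place(q,rect(.202,.102,.046))).round(1)*1.5625)"
```

```text
pos [0.4911 0.0164 0.1694] rot [-3.1409e+00  4.0000e-04 -2.0180e-01]  turn [-0.001  0.001 -0.001]  shift [ 0.03  0.03 -0.02] (pre-turn axes); post-turn axes [ 0.03  0.03 -0.02]
[[295.       -3.90625]
 [507.34375  -3.90625]
 [486.5625  380.     ]
 [315.      379.6875 ]]
```

View pics/w5.png

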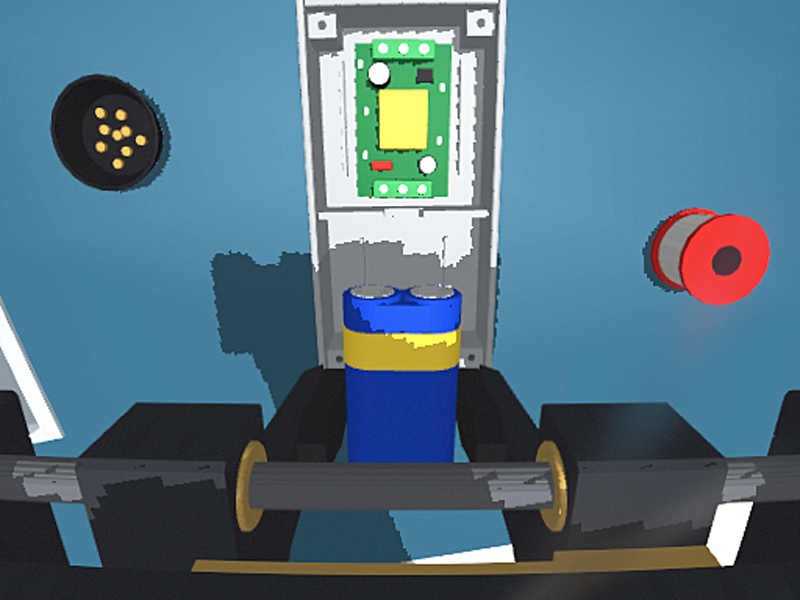

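The board is well seated between its ribs. The housing's near end looks shifted a few pixels right of the prediction, so I'll measure the rim edges by colour.

```bash
python3 -c "
from h import *
o,im=load('w5'); C=cam('wrist',o); im=im.astype(int)
L=[];R=[]
for r in range(4,228,8):
    d=im[r,:,2]-im[r,:,0]
    bl=d>22
    c=256
    # outermost: scan from outside towards inside
    l=next(x for x in range(160,256) if not bl[x:x+2].any() and im[r,x].sum()>150)
    rr=next(x for x in range(350,256,-1) if not bl[x-1:x+1].any() and im[r,x].sum()>150)
    L.append((l-.5,r));R.append((rr+.5,r))
L=np.array(L);R=np.array(R);print(L[:,0],R[:,0])
def toh(uv): return unproj(C,uv,.046)[:,:2]
out=[]
for P in (L,R):
    w=toh(P); f=np.polyfit(w[:,0],w[:,1],1)
    for _ in range(3):
        e=w[:,1]-np.polyval(f,w[:,0]); k=abs(e)<max(.0008,np.median(abs(e))*2); f=np.polyfit(w[k,0],w[k,1],1)
    print('slope',np.arctan(f[0]),'y at x=.4911..',np.polyval(f,[.45,.5425,.63]),k.sum(),(e*1000).round(1)); out.append(f)
m=(out[0]+out[1])/2; print('mid y at .5425',np.polyval(m,.5425),'yaw',np.arctan(m[0]))
print('width',(np.polyval(out[0],.54)-np.polyval(out[1],.54))*np.cos(np.arctan(m[0])))
"
```

```text
[189.5 189.5 189.5 190.5 190.5 191.5 191.5 192.5 192.5 193.5 194.5 194.5
 194.5 195.5 195.5 196.5 196.5 197.5 197.5 198.5 198.5 199.5 199.5 200.5
 201.5 201.5 202.5 202.5] [323.5 323.5 322.5 322.5 322.5 322.5 322.5 321.5 321.5 321.5 320.5 320.5
 319.5 319.5 319.5 319.5 318.5 318.5 318.5 317.5 317.5 317.5 317.5 316.5
 316.5 315.5 315.5 315.5]
slope -0.1881188256624725 y at x=.4911.. [0.07328219 0.05567299 0.03901563] 28 [-0.3  0.1  0.4 -0.   0.3 -0.1  0.3 -0.2  0.2 -0.2 -0.6 -0.2  0.2 -0.2
  0.2 -0.2  0.2 -0.2  0.3 -0.1  0.3 -0.1  0.4  0.  -0.4  0.1 -0.3  0.2]
slope -0.1850620947149786 y at x=.4911.. [-0.03023026 -0.04754664 -0.063927  ] 28 [-0.1 -0.3  0.3  0.1 -0.1 -0.3 -0.5  0.1 -0.1 -0.3  0.2  0.   0.6  0.3
  0.1 -0.2  0.4  0.1 -0.2  0.4  0.1 -0.2 -0.5  0.1 -0.2  0.3 -0.  -0.4]
mid y at .5425 0.004063175522103543 yaw -0.18659090117597307
width 0.1014357544562639
```

```bash
cat >> h.py <<'E'
HQ=[.5425,.0041,-.1866]
E
python3 -c "
from h import *
o,_=load('w3'); print('w3 far rim rows',proj(cam('wrist',o),place(HQ,[[.101,.051,.046],[.101,-.051,.046]]))*1.5625)
o,_=load('w5'); print('w5 cross wall rows',proj(cam('wrist',o),place(HQ,[[-.003,0.03,.036],[-.007,.03,.036]]))*1.5625)
goto(np.r_[place(HQ,[[-.052,0,0]])[0,:2],.0305],HQ[2])"
```

```text
w3 far rim rows [[310.94616025 201.46476136]
 [482.61172178 199.01642239]]
w5 cross wall rows [[348.55989013 211.18209771]
 [348.87685352 218.45461107]]
pos [0.4911 0.0166 0.1694] rot [-3.1409e+00  4.0000e-04 -2.0120e-01]  turn [-0.001  0.001 -0.029]  shift [0.04 0.12 5.56] (pre-turn axes); post-turn axes [0.03 0.11 5.56]
```

{"op": "jog_arm", "data": {"steps": [[0,0,-0.03,0.06,0.12,0.4,1],[0,0,0,0,0,0.7,1],[0,0,0,0,0,0.8,1],[0,0,0,0,0,0.8,1],[0,0,0,0,0,0.8,1],[0,0,0,0,0,0.6,1],[0,0,0,0,0,0.5,1],[0,0,0,0,0,0.4,1],[0,0,0,0,0,0.2,1],[0,0,0,0,0,0.1,1],[0,0,0,0,0,0.1,1],[0,0,0,0,0,0.04,1],[0,0,0,0,0,0,1],[0,0,0,0,0,0,1]]}}

```text
t: 17.85
tcp_pos: [0.4924, 0.0121, 0.0338]
tcp_rot: [-3.141, -0.001, -0.188]
ft_force: [1.2, -0.2, -1.4]
width: 0.038
grasp_force: 20.0
```

{"op": "jog_arm", "data": {"steps": [[0,0,0,0,0,0.06,1],[0,0,0,0,0,0.05,1],[0,0,0,0,0,0.03,1],[0,0,0,0,0,0.03,1],[0,0,0,0,0,0,1],[0,0,0,0,0,0,1]]}}

```text
t: 18.45
tcp_pos: [0.4922, 0.0121, 0.0295]
tcp_rot: [3.142, -0.0, -0.188]
ft_force: [0.2, 0.8, 4.8]
width: 0.0379
grasp_force: 20.0
```

{"op": "jog_arm", "data": {"steps": [[0,0,0,0,0,0,0.48],[0,0,0,0,0,0,0.48],[0,0,0,0,0,0,0.48],[0,0,0,0,0,0,0.48],[0,0,0,0,0,-0.3,0.48],[0,0,0,0,0,-0.6,0.48],[0,0,0,0,0,-0.8,0.48],[0,0,0,0,0,-0.8,0.48],[0,0,0,0,0,-0.8,0.48],[0,0,0,0,0,-0.8,0.4],[0,0,0,0,0,-0.8,0.4],[0,0,0,0,0,-0.8,0.4],[0,0,0,0,0,-0.8,0.4],[0,0,0,0,0,-0.6,0.4],[0,0,0,0,0,-0.3,0.4]]}}

```text
t: 19.95
tcp_pos: [0.4925, 0.0121, 0.2159]
tcp_rot: [-3.141, -0.002, -0.188]
ft_force: [0.1, -0.4, -0.0]
width: 0.0529
grasp_force: 0.0
```

```bash
python3 -c "
from h import *
o,im=snap('wrist','w6')
goto([.557,-.330,.22],.2575)"
```

```text
pos [0.4928 0.0121 0.2162] rot [-3.1409e+00 -3.0000e-03 -1.8790e-01]  turn [-0.    -0.006 -0.891]  shift [ 5.08 12.96 -0.15] (pre-turn axes); post-turn axes [-1.   13.89 -0.15]
```

View pics/w6.png

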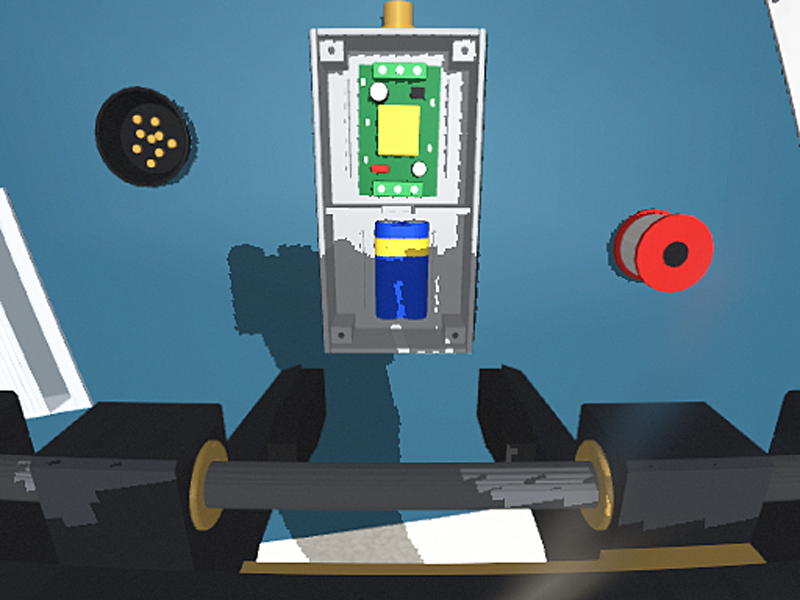

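Board (center 399,130) and battery (402,270) are well centred in their bays. The housing rim corners are at (311,30), (487,29), (472,353) and (325,354). I'll refit the housing and go to the tray.

```bash
python3 -c "
from h import *
o,im=load('w6');C=cam('wrist',o)
uv=(np.array([(310.5,29),(487,28.5),(472.5,353.5),(325,354)])+.5)/1.5625-.5
q,e=fit(C,rect(.202,.102,.046),uv,HQ);print(q.round(4),e)
print((proj(C,place(HQ,rect(.202,.102,.046)))-uv).round(1))"
```

```text
[ 0.5419  0.0034 -0.1869] 0.32647214700526206
[[-1.1 -0.7]
 [-0.8 -0.5]
 [-0.4 -0.1]
 [-0.7 -0.4]]
```

{"op": "jog_arm", "data": {"steps": [[0,0,-0.2,0.1,0.4,0,0.3],[0,0,-0.23,0.3,0.7,0,0.3],[0,0,-0.23,0.2,0.8,0,0.3],[0,0,-0.23,0,0.9,0,0.3],[0,0,0,-0.1,0.9,0,0.3],[0,0,0,-0.1,0.9,0,0.3],[0,0,0,-0.1,0.9,0,0.3],[0,0,0,-0.1,0.9,0,0.3],[0,0,0,-0.1,0.9,0,0.3],[0,0,0,-0.1,0.9,0,0.3],[0,0,0,-0.1,0.9,0,0.3],[0,0,0,-0.1,0.9,0,0.3],[0,0,0,-0.1,0.9,0,0.3],[0,0,0,-0.1,0.9,0,0.3],[0,0,0,-0.1,0.9,0,0.3],[0,0,0,-0.1,0.9,0,0.3],[0,0,0,0,0.5,0,0.3],[0,0,0,0,0,0,0.3],[0,0,0,0,0,0,0.3]]}}

```text
t: 21.9
tcp_pos: [0.5502, -0.3379, 0.2137]
tcp_rot: [-3.14, 0.0, 0.258]
ft_force: [0.4, 0.3, -0.1]
width: 0.0617
grasp_force: 0.0
```

```bash
python3 -c "
from h import *
o,im=snap('wrist','w7')
goto([.557,-.330,.10],.2575)
print(proj(cam('wrist',o),place([.557,-.33,.2575],rect(.184,.084,.003)))*1.5625)"
```

```text
pos [ 0.5504 -0.3374  0.2139] rot [-3.1399e+00  1.0000e-04  2.5910e-01]  turn [-0.003  0.     0.003]  shift [ 0.33 -0.21  4.56] (pre-turn axes); post-turn axes [ 0.33 -0.22  4.56]
[[330.51106307 123.59496129]
 [453.4944051  123.71803851]
 [445.68792148 370.57997909]
 [339.80817843 370.25764353]]
```

View pics/w7.png

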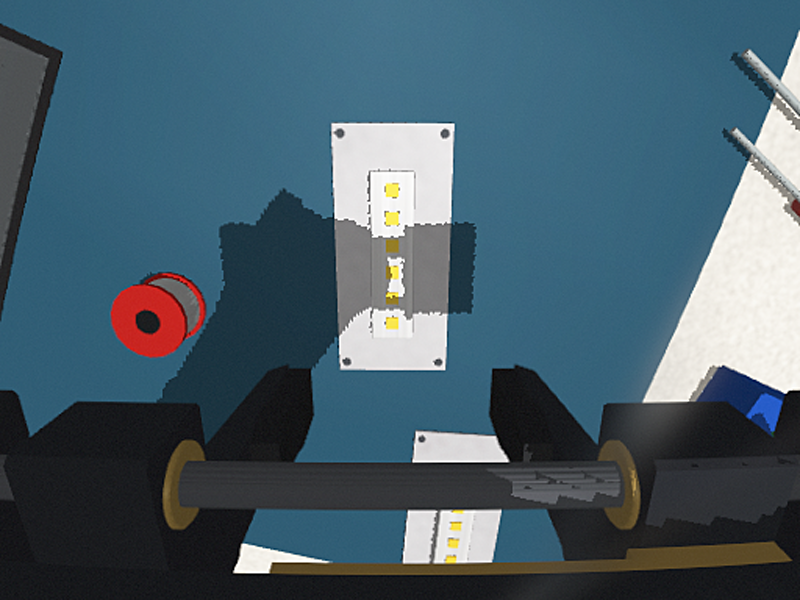

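The tray corners match the prediction to within a pixel.

{"op": "jog_arm", "data": {"steps": [[0,0,0,0.17,-0.11,0.4,0.3],[0,0,0,0.16,-0.1,0.7,0.3],[0,0,0,0,0,0.8,0.4],[0,0,0,0,0,0.8,0.4],[0,0,0,0,0,0.8,0.4],[0,0,0,0,0,0.8,0.4],[0,0,0,0,0,0.8,0.4],[0,0,0,0,0,0.7,0.4],[0,0,0,0,0,0.6,0.4],[0,0,0,0,0,0.5,0.4],[0,0,0,0,0,0.3,0.4],[0,0,0,0,0,0.2,0.4],[0,0,0,0,0,0,0.4],[0,0,0,0,0,0,0.4]]}}

```text
t: 23.35
tcp_pos: [0.5574, -0.3323, 0.0298]
tcp_rot: [3.141, -0.001, 0.257]
ft_force: [-0.0, -0.6, -0.2]
width: 0.0533
grasp_force: 0.0
```

```bash
sed -i 's/^HQ=.*/HQ=[.5423,.0036,-.1868]/' h.py; python3 -c "
from h import *
goto([.557,-.330,.023],.2575)"
```

```text
pos [ 0.5574 -0.3323  0.0298] rot [ 3.1408e+00 -8.0000e-04  2.5710e-01]  turn [ 0.002 -0.002 -0.001]  shift [ 0.01 -0.09  0.27] (pre-turn axes); post-turn axes [ 0.01 -0.09  0.27]
```

{"op": "jog_arm", "data": {"steps": [[0,0,0,0,-0.09,0.14,0.4],[0,0,0,0,0,0.13,0.4],[0,0,0,0,0,0,0.4],[0,0,0,0,0,0,1],[0,0,0,0,0,0,1],[0,0,0,0,0,0,1],[0,0,0,0,0,0,1],[0,0,0,0,0,0,1],[0,0,0,0,0,0,1]], "force": 30}}

```text
t: 24.25
tcp_pos: [0.5565, -0.3299, 0.0226]
tcp_rot: [3.141, -0.0, 0.257]
ft_force: [-0.8, 0.4, 0.9]
width: 0.0301
grasp_force: 30.0
```

```bash
python3 -c "
from h import *
goto(np.r_[HQ[:2],.17],HQ[2])"
```

```text
pos [ 0.5565 -0.3299  0.0226] rot [ 3.1414e+00 -2.0000e-04  2.5730e-01]  turn [ 0.    -0.     0.888]  shift [  2.85 -13.04  -5.9 ] (pre-turn axes); post-turn axes [ -3.03 -13.    -5.9 ]
```

{"op": "jog_arm", "data": {"steps": [[0,0,0,0,0,-0.3,1],[0,0,0,0,0,-0.6,1],[0,0,0,0,0,-0.8,1],[0,0,0,0,0,-0.8,1],[0,0,0,0,0,-0.8,1],[0,0,0.15,0,0,-0.8,1],[0,0,0.19,0,0,-0.8,1],[0,0,0.19,0,0,-0.7,1],[0,0,0.19,0,0,-0.3,1],[0,0,0.168,0,0,0,1],[0,0,0,-0.1,-0.4,0,1],[0,0,0,-0.2,-0.7,0,1],[0,0,0,-0.2,-0.8,0,1],[0,0,0,-0.2,-0.8,0,1],[0,0,0,-0.2,-0.8,0,1],[0,0,0,-0.2,-0.8,0,1],[0,0,0,-0.2,-0.8,0,1],[0,0,0,-0.2,-0.8,0,1],[0,0,0,-0.2,-0.8,0,1],[0,0,0,-0.2,-0.8,0,1]]}}

```text
t: 26.25
tcp_pos: [0.544, -0.1349, 0.1704]
tcp_rot: [-3.141, 0.0, -0.183]
ft_force: [1.6, 0.4, -1.3]
width: 0.0295
grasp_force: 30.0
```

{"op": "jog_arm", "data": {"steps": [[0,0,0,-0.2,-0.8,0,1],[0,0,0,-0.2,-0.8,0,1],[0,0,0,-0.2,-0.8,0,1],[0,0,0,-0.2,-0.8,0,1],[0,0,0,-0.2,-0.8,0,1],[0,0,0,-0.1,-0.7,0,1],[0,0,0,-0.05,-0.5,0,1],[0,0,0,0,-0.3,0,1],[0,0,0,0,0,0,1],[0,0,0,0,0,0,1]]}}

```text
t: 27.25
tcp_pos: [0.5417, 0.0028, 0.17]
tcp_rot: [3.141, -0.0, -0.187]
ft_force: [0.0, -1.0, -2.1]
width: 0.0297
grasp_force: 30.0
```

```bash
python3 -c "
from h import *
o,im=snap('wrist','w8')
goto(np.r_[HQ[:2],.06],HQ[2])
print(proj(cam('wrist',o),place(HQ,rect(.202,.102,.046)))*1.5625)
o2=dict(o); q=[*o['tcp_pos'][:2],o['tcp_rot'][2]]
print(proj(cam('wrist',o),place(q,rect(.184,.084,o['tcp_pos'][2]-.0196)))*1.5625)"
```

```text
pos [0.5417 0.0024 0.1699] rot [ 3.1406  0.     -0.1879]  turn [ 0.002  0.    -0.002]  shift [ 0.02 -0.06  4.4 ] (pre-turn axes); post-turn axes [ 0.02 -0.05  4.4 ]
[[296.56217631 110.05032093]
 [498.02573265 110.20909733]
 [478.36193482 454.33966104]
 [316.89596181 454.19313305]]
[[257.21628503 107.5582727 ]
 [539.10107608 107.90050194]
 [498.33075995 583.72173896]
 [298.25798291 583.51109266]]
```

View pics/w8.png

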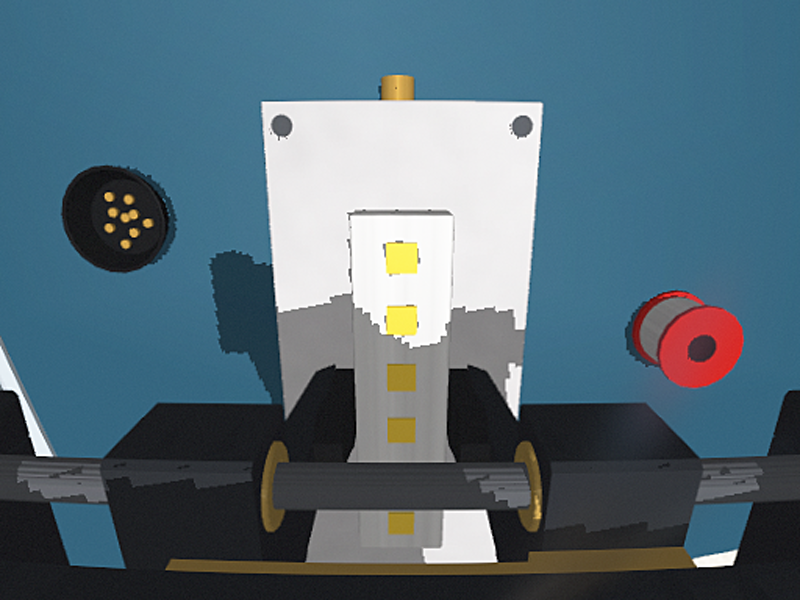

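The tray's far corners are at (262,101) and (543,101), about 1–2 mm off the camera prediction. I'll lower to just above the rim and compare the tray and rim directly.

{"op": "jog_arm", "data": {"steps": [[0,0,0,0,-0.07,0.3,1],[0,0,0,0,0,0.6,1],[0,0,0,0,0,0.8,1],[0,0,0,0,0,0.7,1],[0,0,0,0,0,0.6,1],[0,0,0,0,0,0.4,1],[0,0,0,0,0,0.3,1],[0,0,0,0,0,0.1,1],[0,0,0,0,0,0,1],[0,0,0,0,0,0,1]]}}

```text
t: 28.3
tcp_pos: [0.5425, 0.0054, 0.0754]
tcp_rot: [-3.141, -0.001, -0.187]
ft_force: [-0.2, 0.5, -1.4]
width: 0.0298
grasp_force: 30.0
```

```bash
python3 -c "
from h import *
o,im=snap('wrist','w9')
goto(np.r_[.5423,.0044,.06],HQ[2])
C=cam('wrist',o)
print(proj(C,place(HQ,rect(.202,.102,.046))))
crop=np.clip(im[40:190,120:390].astype(float)*1.4,0,255).astype('uint8')
cv2.imwrite('pics/c9.png',cv2.resize(crop[:,:,::-1],(800,444),interpolation=cv2.INTER_CUBIC))"
```

```text
pos [0.5426 0.0053 0.0755] rot [-3.1414e+00 -1.2000e-03 -1.8680e-01]  turn [-0.    -0.002  0.   ]  shift [-0.    0.04  0.62] (pre-turn axes); post-turn axes [-0.    0.04  0.62]
[[154.75807164  51.72815737]
 [362.34884979  52.11817253]
 [330.70569971 371.20239985]
 [184.36832855 371.02232157]]
```

View pics/c9.png

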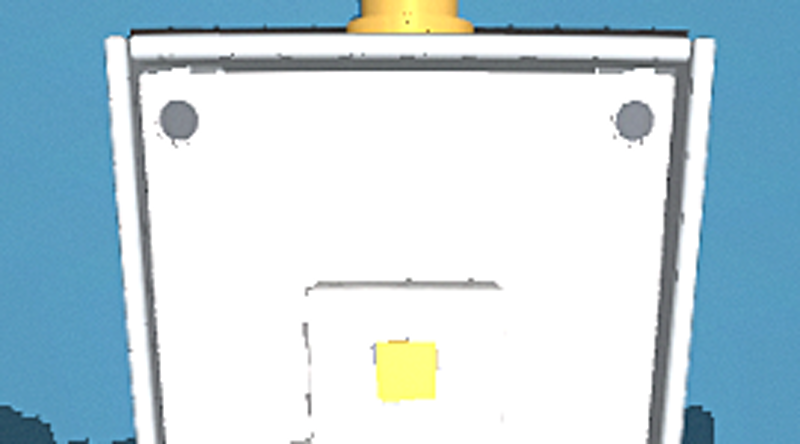

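```bash
python3 -c "
from h import *
o,im=load('w9');C=cam('wrist',o)
c,s=np.cos(HQ[2]),np.sin(HQ[2])
for n,uv,z in [('tray',(407,70),.056),('rim out',(407,35),.046),('rim in',(407,57),.046)]:
    r=(np.array(uv)+.5)/2.963-.5+np.array([120,40]); w=unproj(C,r,z)[0]-np.r_[o['tcp_pos'][:2],0]
    print(n,'tool x',(w[0]*c+w[1]*s)*1e3,'tool y',(w[0]*s-w[1]*c)*1e3)
"
```

```text
tray tool x 94.14907348044956 tool y 0.9980030652172595
rim out tool x 100.78524514751535 tool y 0.9978420707406587
rim in tool x 97.37180564952558 tool y 1.0041681753141554
```

{"op": "jog_arm", "data": {"steps": [[0,0,0,-0.07,0.02,0,1],[0,0,0,0,0,0.1,1],[0,0,0,0,0,0.15,1],[0,0,0,0,0,0.15,1],[0,0,0,0,0,0.1,1],[0,0,0,0,0,0.06,1],[0,0,0,0,0,0,1],[0,0,0,0,0,0,1]]}}

```text
t: 29.15
tcp_pos: [0.5403, 0.0052, 0.0609]
tcp_rot: [3.142, -0.0, -0.187]
ft_force: [0.6, -0.8, -2.4]
width: 0.0296
grasp_force: 30.0
```

{"op": "jog_arm", "data": {"steps": [[0,0,0,0,0,0.04,1],[0,0,0,0,0,0.03,1],[0,0,0,0,0,0.03,1],[0,0,0,0,0,0,1],[0,0,0,0,0,0,1]]}}

```text
t: 29.65
tcp_pos: [0.5403, 0.0052, 0.0585]
tcp_rot: [3.142, -0.0, -0.187]
ft_force: [-0.3, -0.5, -0.6]
width: 0.0298
grasp_force: 30.0
```

{"op": "jog_arm", "data": {"steps": [[0,0,0,0,0,0.03,1],[0,0,0,0,0,0,1],[0,0,0,0,0,0,1]]}}

```text
t: 29.95
tcp_pos: [0.5404, 0.0051, 0.0585]
tcp_rot: [3.142, -0.001, -0.187]
ft_force: [-1.8, -0.7, 7.3]
width: 0.0297
grasp_force: 30.0
```

{"op": "jog_arm", "data": {"steps": [[0,0,0,0,0,0,0.55],[0,0,0,0,0,0,0.55],[0,0,0,0,0,0,0.55],[0,0,0,0,0,0,0.55],[0,0,0,0,0,-0.3,0.55],[0,0,0,0,0,-0.6,0.55],[0,0,0,0,0,-0.8,0.4],[0,0,0,0,0,-0.8,0.2],[0,0,0,0,0,-0.8,0],[0,0,0,0,0,-0.8,0],[0,0,0,0,0,-0.8,0],[0,0,0,0,0,-0.8,0],[0,0,0,0,0,-0.5,0],[0,0,0,0,0,0,0]]}}

```text
t: 31.35
tcp_pos: [0.5413, 0.0052, 0.2147]
tcp_rot: [-3.141, -0.004, -0.187]
ft_force: [0.6, 0.5, -0.2]
width: 0.088
grasp_force: 0.0
```

```bash
python3 -c "
from h import *
o,im=snap('wrist','w10')
d0=unproj(cam('top'),np.array([(213,271),(212,359),(190,315)])/1.5625,.004); print(d0)
goto([.50,.325,.23],-.05)"
```

```text
[[0.60740014 0.335657   0.004     ]
 [0.42166996 0.32706703 0.004     ]
 [0.51303161 0.37791565 0.004     ]]
pos [0.5406 0.0051 0.2136] rot [-3.1412e+00 -1.9000e-03 -1.8680e-01]  turn [-0.001 -0.004 -0.274]  shift [ -3.97 -12.27  -0.66] (pre-turn axes); post-turn axes [ -2.26 -12.7   -0.66]
```

View pics/w10.png

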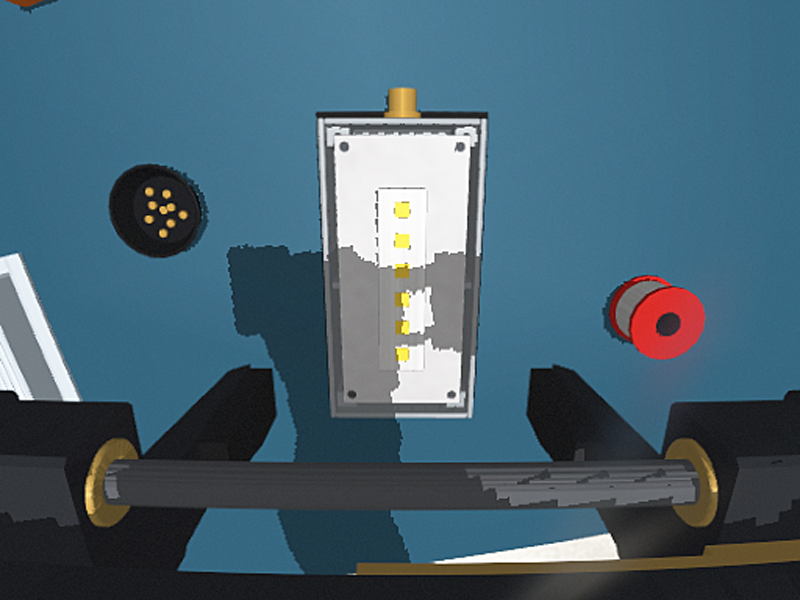

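The tray lies flat inside the rim: tray edges at columns 333–470 between walls at 322–484. Next is the diffuser at left.

{"op": "jog_arm", "data": {"steps": [[0,0,0,-0.12,-0.4,-0.1,0],[0,0,0,-0.22,-0.7,-0.1,0],[0,0,0,-0.29,-0.9,-0.1,0],[0,0,0,-0.29,-0.9,-0.1,0],[0,0,0,-0.29,-0.9,-0.1,0],[0,0,0,-0.29,-0.9,-0.1,0],[0,0,0,-0.29,-0.9,-0.1,0],[0,0,0,-0.29,-0.9,-0.1,0],[0,0,0,-0.29,-0.9,-0.1,0],[0,0,0,-0.29,-0.9,-0.1,0],[0,0,0,-0.29,-0.9,-0.1,0],[0,0,0,-0.29,-0.9,-0.1,0],[0,0,0,-0.29,-0.9,-0.1,0],[0,0,0,-0.29,-0.9,-0.1,0],[0,0,0,-0.2,-0.6,0,0],[0,0,-0.24,0,0,0,0],[0,0,-0.234,0,0,0,0],[0,0,0,0,0,0,0],[0,0,0,0,0,0,0]]}}

```text
t: 33.3
tcp_pos: [0.4992, 0.3307, 0.2472]
tcp_rot: [3.141, 0.001, 0.047]
ft_force: [-0.2, 0.3, 0.2]
width: 0.0881
grasp_force: 0.0
```

```bash
python3 -c "
from h import *
o,im=snap('wrist','w11')
q=[.5145,.331,.05]
print(proj(cam('wrist',o),place(q,rect(.184,.084,.004)))*1.5625)
goto([.5145,.331,.1],.05)"
```

```text
[[343.59385485 117.4553577 ]
 [456.2723194  117.2898059 ]
 [449.47485241 346.87075269]
 [351.16891917 346.99873078]]
pos [0.4994 0.3307 0.2473] rot [3.141e+00 7.000e-04 4.750e-02]  turn [ 0.001  0.001 -0.005]  shift [0.61 0.01 5.89] (pre-turn axes); post-turn axes [0.61 0.02 5.89]
```

View pics/w11.png

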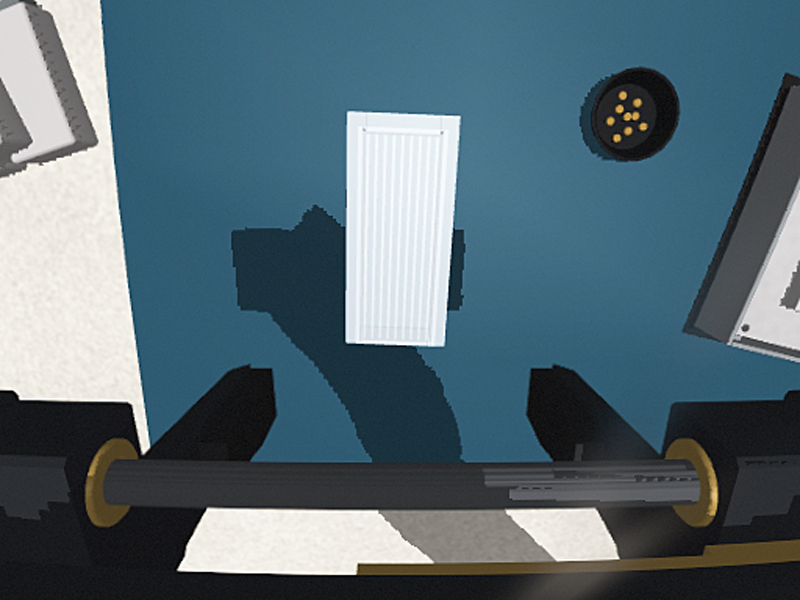

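The diffuser flange corners are at (347,111), (461,116), (444,347) and (346,345), clear of everything else. My picture budget is used up, so I'll measure by code from here.

```bash
python3 -c "
from h import *
o,im=load('w11');C=cam('wrist',o)
m=((im[:,:,2].astype(int)-im[:,:,0]<45)&(im.sum(2)>420)).astype('uint8'); m[:, :205]=0; m[:,320:]=0; m[228:]=0;m[:60]=0
c=max(cv2.findContours(m,0,cv2.CHAIN_APPROX_NONE)[0],key=cv2.contourArea)
a=cv2.approxPolyDP(c,4,True)[:,0]; print((a*1.5625).tolist())
uv=(np.array([(347,111),(461,116),(444.5,346.5),(346,345.5)])+.5)/1.5625-.5
q,e=fit(C,rect(.184,.084,.004),uv,[.5145,.331,.05]);print(q.round(4),e)
goto([q[0],q[1],.03],q[2])"
```

```text
[[346.875, 110.9375], [345.3125, 340.625], [442.1875, 345.3125], [459.375, 115.625]]
[0.517  0.3319 0.0107] 1.8002230474812393
pos [0.4994 0.3307 0.2473] rot [3.141e+00 7.000e-04 4.750e-02]  turn [0.001 0.001 0.074]  shift [ 0.71 -0.02  8.69] (pre-turn axes); post-turn axes [ 0.7  -0.04  8.69]
```

```bash
python3 -c "
from h import *
o,im=load('w11');C=cam('wrist',o)
uv=(np.array([(347,111),(461,116),(444.5,346.5),(346,345.5)])+.5)/1.5625-.5
print((proj(C,place([.517,.3319,.0107],rect(.184,.084,.004)))-uv).round(1))
for z in (0,.004,.02): print(unproj(C,uv,z)[:,:2].round(4).tolist())
"
```

```text
[[ 0.4  0.6]
 [-0.4  0.3]
 [ 0.1 -0.2]
 [ 0.1 -1.8]]
[[0.6095, 0.3758], [0.6101, 0.29], [0.4235, 0.2885], [0.4203, 0.3735]]
[[0.6091, 0.3753], [0.6098, 0.2904], [0.4251, 0.289], [0.4219, 0.373]]
[[0.6077, 0.3735], [0.6083, 0.2923], [0.4316, 0.2909], [0.4285, 0.3713]]
```

{"op": "jog_arm", "data": {"steps": [[0,0,0.074,0.35,0,0.4,0],[0,0,0,0.35,-0.03,0.7,0],[0,0,0,0,0,0.8,0],[0,0,0,0,0,0.8,0],[0,0,0,0,0,0.8,0],[0,0,0,0,0,0.8,0],[0,0,0,0,0,0.8,0],[0,0,0,0,0,0.8,0],[0,0,0,0,0,0.7,0],[0,0,0,0,0,0.6,0],[0,0,0,0,0,0.5,0],[0,0,0,0,0,0.4,0],[0,0,0,0,0,0.3,0],[0,0,0,0,0,0,0],[0,0,0,0,0,0,0]]}}

```text
t: 34.85
tcp_pos: [0.5173, 0.3324, 0.038]
tcp_rot: [-3.141, -0.001, 0.013]
ft_force: [0.2, -0.9, 0.3]
width: 0.088
grasp_force: 0.0
```

```bash
python3 -c "
from h import *
goto([.517,.332,.029],.0107)"
```

```text
pos [0.5173 0.3324 0.038 ] rot [-3.1413e+00 -6.0000e-04  1.3200e-02]  turn [-0.001 -0.001  0.005]  shift [-0.01  0.02  0.36] (pre-turn axes); post-turn axes [-0.01  0.02  0.36]
```

{"op": "jog_arm", "data": {"steps": [[0,0,0,0,0.02,0.2,0],[0,0,0,0,0,0.16,0],[0,0,0,0,0,0,0],[0,0,0,0,0,0,1],[0,0,0,0,0,0,1],[0,0,0,0,0,0,1],[0,0,0,0,0,0,1],[0,0,0,0,0,0,1]], "force": 25}}

```text
t: 35.65
tcp_pos: [0.5171, 0.332, 0.0288]
tcp_rot: [-3.141, -0.0, 0.013]
ft_force: [0.5, 0.4, 0.5]
width: 0.0616
grasp_force: 25.0
```

```bash
python3 -c "
from h import *
goto([.5418,.0046,.17],-.187)"
```

```text
pos [0.5171 0.332  0.0288] rot [-3.1412e+00 -3.0000e-04  1.3400e-02]  turn [-0.001 -0.001  0.401]  shift [ 0.81 13.1  -5.65] (pre-turn axes); post-turn axes [ 3.4  12.68 -5.65]
```

{"op": "jog_arm", "data": {"steps": [[0,0,0,0,0,-0.3,1],[0,0,0,0,0,-0.6,1],[0,0,0,0,0,-0.8,1],[0,0,0,0,0,-0.8,1],[0,0,0,0,0,-0.8,1],[0,0,0,0,0,-0.8,1],[0,0,0.13,0,0,-0.8,1],[0,0,0.14,0,0,-0.5,1],[0,0,0.131,0,0,-0.25,1],[0,0,0,0.1,0.4,0,1],[0,0,0,0.2,0.7,0,1],[0,0,0,0.22,0.8,0,1],[0,0,0,0.22,0.8,0,1],[0,0,0,0.22,0.8,0,1],[0,0,0,0.22,0.8,0,1],[0,0,0,0.22,0.8,0,1],[0,0,0,0.22,0.8,0,1],[0,0,0,0.22,0.8,0,1],[0,0,0,0.22,0.8,0,1],[0,0,0,0.22,0.8,0,1]]}}

```text
t: 37.65
tcp_pos: [0.5336, 0.1139, 0.1696]
tcp_rot: [3.14, 0.001, -0.188]
ft_force: [-0.2, -0.5, -1.0]
width: 0.0619
grasp_force: 25.0
```

{"op": "jog_arm", "data": {"steps": [[0,0,0,0.22,0.8,0,1],[0,0,0,0.22,0.8,0,1],[0,0,0,0.22,0.8,0,1],[0,0,0,0.22,0.8,0,1],[0,0,0,0.22,0.6,0,1],[0,0,0,0.1,0.4,0,1],[0,0,0,0,0.2,0,1],[0,0,0,0,0,0,1],[0,0,0,0,0,0,1]]}}

```text
t: 38.55
tcp_pos: [0.5432, 0.0044, 0.1699]
tcp_rot: [-3.141, 0.0, -0.186]
ft_force: [0.8, 0.6, -0.9]
width: 0.0614
grasp_force: 25.0
```

```bash
python3 -c "
from h import *
goto([.5418,.0046,.082],-.187)"
```

```text
pos [0.5432 0.0044 0.1699] rot [-3.141e+00  4.000e-04 -1.860e-01]  turn [-0.001  0.001  0.002]  shift [-0.05  0.    3.52] (pre-turn axes); post-turn axes [-0.06  0.    3.52]
```

{"op": "jog_arm", "data": {"steps": [[0,0,0,-0.05,0,0.3,1],[0,0,0,0,0,0.6,1],[0,0,0,0,0,0.7,1],[0,0,0,0,0,0.7,1],[0,0,0,0,0,0.6,1],[0,0,0,0,0,0.4,1],[0,0,0,0,0,0.2,1],[0,0,0,0,0,0.1,1],[0,0,0,0,0,0,1],[0,0,0,0,0,0,1]]}}

```text
t: 39.55
tcp_pos: [0.5426, 0.0038, 0.0804]
tcp_rot: [-3.141, -0.001, -0.187]
ft_force: [-0.4, -0.0, -1.9]
width: 0.0619
grasp_force: 25.0
```

```bash
python3 -c "
from h import *
o,im=snap('wrist','w12')
goto([.5418,.0046,.0678],-.187)
C=cam('wrist',o);z=o['tcp_pos'][2]-.0288+.004
h=[.5420,.0046,-.187]; q=[*o['tcp_pos'][:2],o['tcp_rot'][2]]
print('rim',proj(C,place(h,rect(.202,.102,.046))).round(1).tolist()); print('rim in',proj(C,place(h,rect(.194,.094,.046))).round(1).tolist()); print('flange',proj(C,place(q,rect(.184,.084,z))).round(1).tolist())
g=im.sum(2)//3; b=im[:,:,2].astype(int)-im[:,:,0]
for c in (200,225,290,310): print('col',c,g[35:85,c].tolist())
for r in (90,130): print('row',r,g[r,145:190].tolist(),'|',g[r,320:370].tolist()); print(b[r,145:190].tolist(),'|',b[r,320:370].tolist())
"
```

```text
pos [0.5426 0.0038 0.0805] rot [-3.1414e+00 -1.1000e-03 -1.8720e-01]  turn [-0.    -0.002 -0.   ]  shift [-0.04 -0.03  0.51] (pre-turn axes); post-turn axes [-0.04 -0.03  0.51]
rim [[153.3, 55.1], [354.2, 55.2], [325.7, 366.3], [182.7, 366.0]]
rim in [[161.7, 63.3], [345.9, 63.4], [320.6, 362.1], [187.8, 361.9]]
flange [[167.9, 70.0], [342.0, 70.2], [317.5, 367.3], [192.4, 367.1]]
col 200 [92, 91, 93, 93, 93, 92, 94, 93, 92, 93, 92, 91, 94, 96, 94, 98, 61, 23, 22, 153, 170, 179, 172, 171, 171, 146, 115, 59, 67, 67, 68, 66, 53, 133, 191, 182, 176, 170, 173, 173, 176, 167, 166, 168, 169, 167, 184, 175, 175, 174]
col 225 [91, 92, 93, 94, 95, 96, 93, 94, 96, 93, 94, 94, 94, 94, 95, 102, 34, 25, 30, 167, 170, 177, 174, 171, 168, 145, 107, 57, 65, 68, 69, 65, 54, 130, 234, 242, 238, 236, 236, 236, 237, 238, 237, 238, 238, 238, 238, 238, 238, 238]
col 290 [92, 92, 93, 91, 92, 94, 92, 92, 91, 93, 91, 92, 91, 92, 96, 85, 44, 26, 20, 161, 165, 176, 174, 177, 173, 150, 116, 60, 67, 69, 67, 65, 60, 84, 235, 247, 241, 240, 239, 241, 244, 241, 241, 242, 241, 241, 241, 241, 241, 241]
col 310 [91, 9
[... 1135 characters left out ...]
141, 90, 75, 79, 77, 73, 82, 178, 240, 230, 228, 227, 227, 230, 238, 241, 241, 241, 241, 241, 242, 234, 223] | [224, 226, 226, 224, 225, 222, 237, 246, 245, 244, 244, 245, 245, 240, 233, 231, 232, 232, 235, 247, 168, 69, 61, 127, 175, 196, 185, 177, 165, 100, 89, 91, 91, 90, 89, 90, 91, 91, 91, 90, 90, 92, 92, 91, 90, 90, 92, 90, 91, 90]
[67, 66, 64, 63, 66, 67, 65, 64, 67, 65, 65, 67, 65, 66, 66, 69, 31, 4, 6, 10, 10, 10, 6, 7, 5, 4, 3, 6, 7, 17, 12, 12, 12, 11, 12, 12, 11, 10, 10, 9, 10, 10, 11, 12, 13] | [13, 13, 12, 13, 13, 13, 11, 7, 7, 7, 9, 8, 8, 11, 11, 12, 12, 12, 11, 12, 15, 5, 4, 7, 8, 10, 9, 8, 5, 27, 67, 68, 64, 65, 66, 66, 64, 66, 66, 66, 66, 66, 65, 65, 64, 65, 65, 65, 64, 67]
```

The flange sits about 1 mm off the rim centre in both axes. I'll correct that and lower.

{"op": "jog_arm", "data": {"steps": [[0,0,0,-0.03,-0.035,0,1],[0,0,0,0,0,0.08,1],[0,0,0,0,0,0.12,1],[0,0,0,0,0,0.12,1],[0,0,0,0,0,0.08,1],[0,0,0,0,0,0.04,1],[0,0,0,0,0,0,1],[0,0,0,0,0,0,1]]}}

```text
t: 40.4
tcp_pos: [0.5417, 0.0048, 0.0689]
tcp_rot: [3.142, -0.0, -0.187]
ft_force: [-0.4, -0.3, -2.1]
width: 0.0621
grasp_force: 25.0
```

{"op": "jog_arm", "data": {"steps": [[0,0,0,0,0,0.03,1],[0,0,0,0,0,0.03,1],[0,0,0,0,0,0,1],[0,0,0,0,0,0,1]]}}

```text
t: 40.8
tcp_pos: [0.5417, 0.0048, 0.0678]
tcp_rot: [-3.142, -0.0, -0.187]
ft_force: [-0.8, -0.1, 3.3]
width: 0.0621
grasp_force: 25.0
```

Contact came at the expected height. Releasing and lifting.

{"op": "jog_arm", "data": {"steps": [[0,0,0,0,0,0,0.15],[0,0,0,0,0,0,0.15],[0,0,0,0,0,0,0.15],[0,0,0,0,0,0,0.15],[0,0,0,0,0,-0.2,0.1],[0,0,0,0,0,-0.5,0.1],[0,0,0,0,0,-0.8,0],[0,0,0,0,0,-0.8,0],[0,0,0,0,0,-0.8,0],[0,0,0,0,0,-0.8,0],[0,0,0,0,0,-0.8,0],[0,0,0,0,0,-0.8,0],[0,0,0,0,0,-0.4,0],[0,0,0,0,0,0,0]]}}

```text
t: 42.2
tcp_pos: [0.5425, 0.0048, 0.2168]
tcp_rot: [-3.141, -0.003, -0.187]
ft_force: [-0.4, -0.3, -0.1]
width: 0.0879
grasp_force: 0.0
```

```bash
python3 -c "
from h import *
o,im=snap('wrist','w13'); C=cam('wrist',o); print(o['tcp_pos'],o['width'])
h=[.5420,.0046,-.187]
print('rim',proj(C,place(h,rect(.202,.102,.046))).round(1).tolist()); print('flange',proj(C,place(h,rect(.184,.084,.043))).round(1).tolist())
g=im.sum(2)//3
u=proj(C,place(h,[[.095,.036,.043],[.095,-.036,.043],[-.095,.036,.043],[-.095,-.036,.043]])).round().astype(int)
for a,b in u: print(a,b-12,g[b-12:b+12,a].tolist())
for r in (100,160,220,250): 
  w=g[r,190:330]; print(r,w.tolist())
"
```

```text
[0.54247999 0.00480167 0.21676026] 0.087933387277253
rim [[202.0, 77.1], [310.3, 77.2], [301.0, 267.6], [211.0, 267.4]]
flange [[212.3, 87.2], [300.0, 87.2], [293.1, 259.2], [219.0, 259.1]]
218 72 [67, 29, 33, 32, 22, 193, 201, 191, 163, 46, 89, 94, 209, 198, 188, 228, 247, 243, 242, 242, 238, 236, 236, 236]
294 72 [65, 30, 33, 32, 13, 178, 195, 191, 166, 47, 92, 227, 210, 205, 207, 230, 250, 245, 245, 244, 240, 240, 241, 240]
224 249 [232, 228, 225, 227, 226, 228, 232, 233, 233, 240, 202, 61, 70, 76, 76, 86, 99, 89, 63, 45, 47, 47, 45, 49]
288 250 [228, 224, 225, 225, 227, 230, 233, 235, 242, 226, 123, 55, 68, 62, 130, 190, 176, 116, 81, 85, 87, 87, 85, 87]
100 [102, 102, 103, 103, 101, 102, 102, 102, 103, 103, 101, 104, 106, 66, 125, 180, 208, 178, 104, 74, 78, 82, 70, 102, 250, 250, 242, 242, 241, 241, 240, 243, 247, 249, 251, 222, 212, 214, 210, 249, 249, 248, 248, 248, 248, 248, 248, 248, 248, 249, 249, 249, 249, 249, 249, 249, 249, 249, 249, 249, 249, 249, 249, 249, 249, 249, 249, 249, 249, 249, 249, 249, 249, 250, 249, 250, 249, 250, 249, 250, 250, 249, 250, 249, 249, 250, 249
[... 1526 characters left out ...]
5, 93, 93, 94, 94, 93, 94, 92, 91, 94, 93, 91, 95, 93]
250 [45, 48, 49, 43, 47, 47, 47, 45, 47, 47, 44, 48, 45, 45, 44, 50, 46, 49, 46, 46, 26, 94, 97, 95, 77, 72, 83, 77, 64, 154, 244, 236, 233, 230, 228, 225, 240, 243, 244, 229, 223, 222, 234, 241, 229, 224, 225, 223, 238, 241, 222, 225, 225, 222, 240, 240, 222, 225, 225, 224, 240, 241, 223, 224, 225, 223, 240, 241, 223, 225, 226, 223, 240, 240, 224, 224, 224, 225, 240, 239, 223, 224, 225, 223, 240, 239, 224, 224, 226, 225, 240, 239, 217, 222, 222, 244, 243, 240, 228, 227, 231, 232, 235, 239, 210, 99, 113, 71, 65, 108, 179, 183, 170, 52, 89, 88, 90, 90, 88, 91, 89, 88, 91, 89, 90, 89, 89, 90, 88, 90, 88, 89, 88, 88, 89, 88, 89, 90, 88, 87]
```

The diffuser edges are parallel to the rim with even gaps, and the gripper is clear. Handing in.

```bash
python3 -c "
from station import *
print(sign_off())"
```

```text
the job is handed in; nothing more can be done
None
```

The emergency light is assembled in the order you asked (board, battery, tray, diffuser); the camera checks show every part inside the housing and released, and the job was handed in at about 42 s of robot time, with no verdict returned.

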